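Put the salt box home and shut the cupboard on its catch

TASK

The wooden salt box sticks out of the little worktop cupboard. Without lifting it, push it straight in until it touches the back wall, and then push the cupboard's door shut until its catch has snapped in and the door stays fully shut by itself. Push gently, without slamming the door or forcing it, and leave the mug and the jar alone.

Things in the scene. Friction and masses are not known exactly. Their poses are not given: they have to be found in the camera images.
- cupboard: Small white cupboard on short feet, fixed: 126 mm deep (x), 220 wide (y), 150 tall. Origin: centre of its underside, on the worktop; x points into it, z up. Its open front is the plane x = -63 mm. Inside: floor top at z = 46, roof underside at z = 138, inner face of the back wall at x = +53, 200 mm between the side walls. Roof front edge flush with the front plane.
- door (a joint): Angle of the steel door, rad: 0 = fully shut on its stop, grows as it opens (0.8 to 1.0 at the start). Stays where left until the last stretch: the catch resists from about 0.08, its crest is at about 0.025. Getting over takes roughly 8 to 15 N at 170 mm from the hinge, different each time; then the catch draws the door shut and holds it. Short of the crest it springs back ajar.
- door_hinge (a point): Point on the door's upright hinge line, 80 mm above the worktop, at the cupboard's left front corner (cupboard x = -63, y = +110 mm). Axes turn with the door: -y runs along the door to its free edge, -x is its outward normal (shut: as the cupboard's axes).
- door_push (a point): Point on the door's flat outer face, 170 mm from the hinge, 100 mm up, good to push towards its +x; axes as door_hinge. The door is a shallow steel tray, 220 mm wide, from 10 to 150 mm above the worktop, outer face 42 mm out from the plane of the hinge line, rims on all four edges turned in 30 mm round a recess. A salt box far out blocks it.
- cupboard_front (a point): Centre of the front edge of the cupboard's inner floor, 46 mm above the worktop; axes as the cupboard's. A rubber bumper on the front edge at the free side (130 mm up) and a sprung roller catch hidden under the floor touch only the door.
- salt_box: Closed wooden box, 120 mm deep (x) 134 wide 85 tall, 0.4 to 0.9 kg, standing in the cupboard, sticking out 41 to 55 mm. Origin: centre of underside; x as the cupboard's. Lid z = 76 to 85, front edge x = -62 overhangs the front wall (x = -53); rear edge x = +58 meets the back wall. When home (origin at cupboard x = -5) the lid is still 4 mm proud of the front.
- mug: Spotted mug, 92 mm across, 127 mm with the handle, 93 mm tall, on the worktop to the left of the cupboard's door; to be left alone. Origin: centre of its underside.
- honey_jar: Jar with a screw lid, 65 mm across, 100 mm tall, on the worktop to the right of the cupboard; to be left alone. Origin: centre of its underside.
Things that resemble listed ones, but are neither listed nor needed, are in the scene too. Several things have the shape of the salt_box; the one meant has the colours described above.

How it is judged:
On the way:
1. with the door still open, the salt box is pushed home: within 8 mm of the back wall (x of salt_box in the frame of cupboard above -0.013 m and value of joint door above 0.3 rad), for 0.2 s.
At the end, for the whole second after the job is handed in: The door is seated on its catch (angle under 0.015 rad) and stays so untouched, and the salt box stands upright and at rest in the cupboard, within 8 mm of touching the back wall (x of salt_box in the frame of cupboard above -0.013 m and value of joint door below 0.015 rad and angle between salt_box's own z axis and vertical below 0.1 rad and linear speed of salt_box below 0.02 m/s).
It fails at once if the door is pushed with more than 40 N (contact force between the fingers and door above 40 N).
It fails at once if the salt box is pushed with more than 40 N (contact force between the fingers and salt_box above 40 N).
It fails at once if the door is slammed (swings shut faster than 2.5 rad/s) (velocity of joint door below -2.5 rad/s).
It fails at once if the salt box is lifted (z of salt_box in the frame of cupboard above 0.066 m).
It fails at once if the mug or the jar is moved more than 30 mm or tipped (distance of any of mug, honey_jar from where it was at the start of the episode above 0.03 m or angle between any of mug, honey_jar's own z axis and vertical above 0.3 rad).
It also fails if it takes over 56 s, if anything falls off the work surface, if the arm or the gripper's body presses on something with over 40 N, if the wrist force passes 120 N, or if a joint passes its speed limit or range.

ROBOT

A 7-joint arm with a two-finger parallel gripper is mounted at the origin on a cart in front of the work surface, level with it; the furniture and walls round the work are solid. World frame = base frame: x ahead of the robot, y to its left, z up, the work surface at z = 0. Lengths are in m, angles in rad, forces in N, time in s.
With the tool pointing down it reaches from about 0.425 to 0.825 m from the base axis. Payload 3.6 kg.
Tool frame: the origin (TCP) lies between the finger pads; the fingertips stand 14 mm ahead of it and the grasp point (between the pads) lies 5 mm behind it; z points along the fingers, y is the line along which they close (so a half turn about z gives the same grasp; the last joint's range is limited). The gripper opens to 93 mm and grips with 3 to 60 N. Pads are 15 mm wide; open, the fingers measure 128 mm over their backs; the gripper's body (75 mm by 188 mm) begins 65 mm behind the grasp point.
Start: joints at [-1.284, 0.615, -0.013, 1.423, 0.008, 1.103, -0.04], TCP at [0.2, 0.618, 0.199] pointing down, gripper open.
Joint ranges: [-3.12, 3.12], [-0.3, 2.06], [-1.34, 1.32], [0.26, 2.42], [-1.36, 4.5], [0.01, 1.98], [-2.84, 2.84]. Speed limits (rad/s): [2.79, 2.79, 3.14, 3.14, 3.14, 3.14, 3.14].

INTERFACE

Orientations are given as a rotation vector (axis times angle).
In Python, from workcell import robot, eyes, hand_in gives the robot as it stands.
- The arm moves only by the tool servo_tool, never from a script. Its argument "plan" is a list of rows, each an object of numbers: "x", "y", "z": the shift along the tool's x, y, z in m; "rx", "ry", "rz": the turn, a rotation vector about the tool's x, y, z in degrees. A call has 1 to 20 rows; each row shifts and turns the commanded pose from where the row before left it, along the tool's axes as they then stand; what a row does not reach is not made up. A row lasts 1/12 s, in which the tool goes at most 41.7 mm and 7.16 degrees, less where a joint would pass 70% of its speed; a pose out of reach is approached as far as the arm can. A call with a gripper value outside its range is refused whole. "claw" is the opening, from 0 (shut) to 1 (fully open), set as the call begins (left out, the last holds). The fingers move at their own pace and stop on an object; "newtons" is the grip in N (left out, the last holds). Time passes only in rows, so rows that do not move let the fingers close. It gives the time, the measured TCP pose, the force, the opening and the grip force at its end, in the units of the state.
- robot.state(): the state, without advancing time (a new reading comes with each control period).
- eyes.read_camera(name): name is "scene" or "top"; returns a dict with "pixels" (480x640x3 uint8, red, green, blue), "fx", "fy", "cx", "cy" (pixels), "R" (3x3) and "t" (3): a world point X has camera coordinates R X + t. Camera axes: x right, y down, z forward; pixel columns grow to the right and rows downward; lengths in m; the calibration is good to about 2 mm. A picture is of the moment at which its call begins. There is no depth.
- hand_in(): hands the job in; it is judged then, once.
The state is a dict: "clock": time; "joint_positions": joint angles; "joint_vel": joint speeds; "joint_efforts": joint torques, N m; "eef_pos": TCP position; "tcp_rot": TCP orientation; "contact_force": force on the tool from outside, world axes, zero at the start; "wrist_torque": the same for the moment, N m; "grip_width": opening from 0.0 (shut) to 1.0 (fully open); "finger_force": force on a finger pad.
Only numpy, scipy, OpenCV 4.12 (cv2) and the standard library are available. Lean on these libraries where they do the work, as an engineer would, in place of code of your own. Each camera call takes 0.05 s, during which the arm holds its last target. There are 200 camera calls.

## Working session

There is one attempt and no reset: what is moved stays moved. The work goes in short steps, Python scripts to look and compute and a tool call to move; the robot and the scene stay as the last step left them, time stands still between calls to the robot, and variables do not carry over. Pictures are saved under pics/ and viewed, at most 10 in all, crops included, and the job is handed in when it is done.

Besides the shell and the picture viewer there is one more tool, called after "Emit:" as name(argument=value, ...) on one line, values as JSON. servo_tool: Moves the arm, as the interface text tells. Its arguments: {"type":"object","properties":{"plan":{"type":"array","items":{"type":"object","properties":{"x":{"type":"number"},"y":{"type":"number"},"z":{"type":"number"},"rx":{"type":"number"},"ry":{"type":"number"},"rz":{"type":"number"}}}},"claw":{"type":"number"},"newtons":{"type":"number"}},"required":["plan"]}

```bash
mkdir -p pics
python3 - <<'E'
from workcell import robot, eyes
import cv2,json,pickle
s=robot.state()
print({k:s[k] for k in('clock','eef_pos','tcp_rot','contact_force','grip_width')})
for n in('scene','top'):
    c=eyes.read_camera(n); pickle.dump(c,open(f'{n}0.pkl','wb'))
    cv2.imwrite(f'pics/{n}0.png',cv2.cvtColor(c['pixels'],cv2.COLOR_RGB2BGR)); print(n,c['fx'],c['fy'],c['cx'],c['cy'],c['R'],c['t'])
E
```

```text
{'clock': 0.0, 'eef_pos': array([0.19978584, 0.61767407, 0.19831083]), 'tcp_rot': array([-0.48924785, -3.10291628,  0.00385978]), 'contact_force': array([-0.16156755,  0.2618927 , -0.49302871]), 'grip_width': 1.004697549158431}
scene 495.4520387013521 495.4520387013521 319.6839970009398 229.86700747018324 [[ 0.47233428 -0.88132457  0.01293605]
 [-0.73866985 -0.40380252 -0.53973177]
 [ 0.48090247  0.24537835 -0.84173765]] [-0.23323031  0.42960249  0.72668822]
top 588.4368186886444 588.4368186886444 319.05497901305654 233.1090830999768 [[ 0.03596223 -0.99933944  0.00523536]
 [-0.95300301 -0.03587076 -0.30082976]
 [ 0.30081884  0.00582919 -0.95366349]] [-0.00125003  0.52722886  1.18966769]
```

View pics/scene0.png

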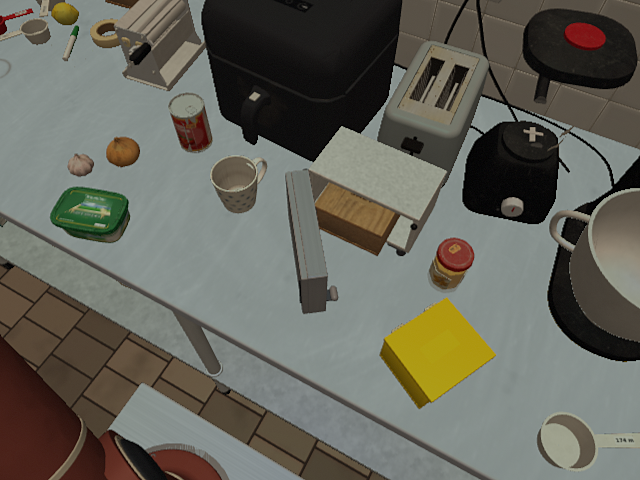

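View pics/top0.png

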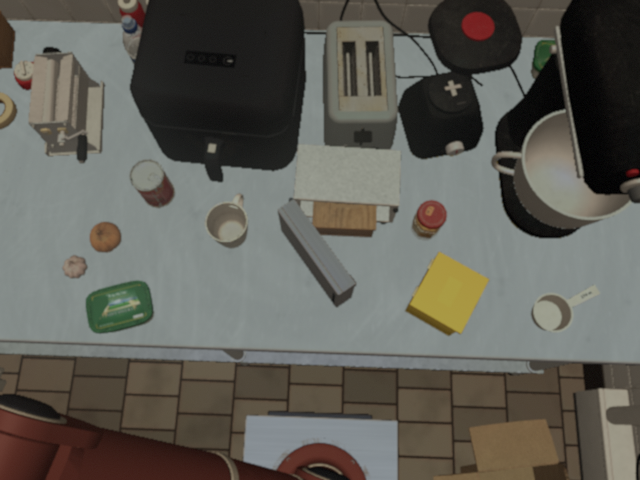

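Scene shows the cupboard roof (corners about (344,127), (447,172), (309,170)), the open door at (305,245) and the mug at (238,182). The jar is at (453,262).
Candidates for the salt box: the wooden box in the cupboard, scene (355,215) / top (345,217), and the yellow block, scene (437,350) / top (448,292). By its description it is the wooden one; I'll check it in a close crop.

```bash
cat > h.py <<'E'
import pickle,numpy as np,cv2
from scipy.optimize import least_squares
def load(n,k): return pickle.load(open(f'{n}{k}.pkl','rb'))
def proj(c,X):
    p=np.atleast_2d(X)@np.array(c['R']).T+c['t']; return p[:,:2]/p[:,2:]*[c['fx'],c['fy']]+[c['cx'],c['cy']]
def atz(c,uv,z):
    R=np.array(c['R']);o=-R.T@c['t'];d=R.T@[(uv[0]-c['cx'])/c['fx'],(uv[1]-c['cy'])/c['fy'],1]
    return o+d*(z-o[2])/d[2]
E
python3 - <<'E'
from h import *
t=load('top',0);s=load('scene',0)
b=lambda c:cv2.cvtColor(c['pixels'],cv2.COLOR_RGB2BGR)
a=cv2.resize(b(t)[135:310,270:410],None,fx=4,fy=4,interpolation=cv2.INTER_CUBIC)[:600]
cv2.imwrite('pics/tc.png',cv2.resize(b(t)[135:310,200:450],None,fx=3.2,fy=3.2,interpolation=cv2.INTER_CUBIC))
cv2.imwrite('pics/sc.png',cv2.resize(b(s)[120:320,200:460],None,fx=3,fy=3,interpolation=cv2.INTER_CUBIC))
for uv in[(297,147),(401,150),(399,208),(294,199)]: print('roof',atz(t,uv,.15).round(3))
for uv in[(344,127),(447,172),(309,170)]: print('roof s',atz(s,uv,.15).round(3))
E
```

```text
roof [0.696 0.072 0.15 ]
roof [ 0.698 -0.15   0.15 ]
roof [ 0.566 -0.145  0.15 ]
roof [0.577 0.072 0.15 ]
roof s [0.706 0.063 0.15 ]
roof s [ 0.697 -0.151  0.15 ]
roof s [0.58 0.07 0.15]
```

View pics/tc.png

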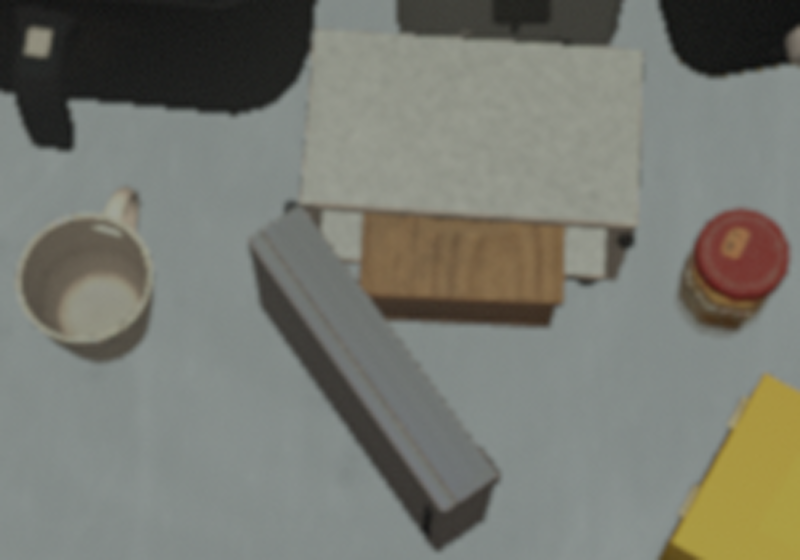

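View pics/sc.png

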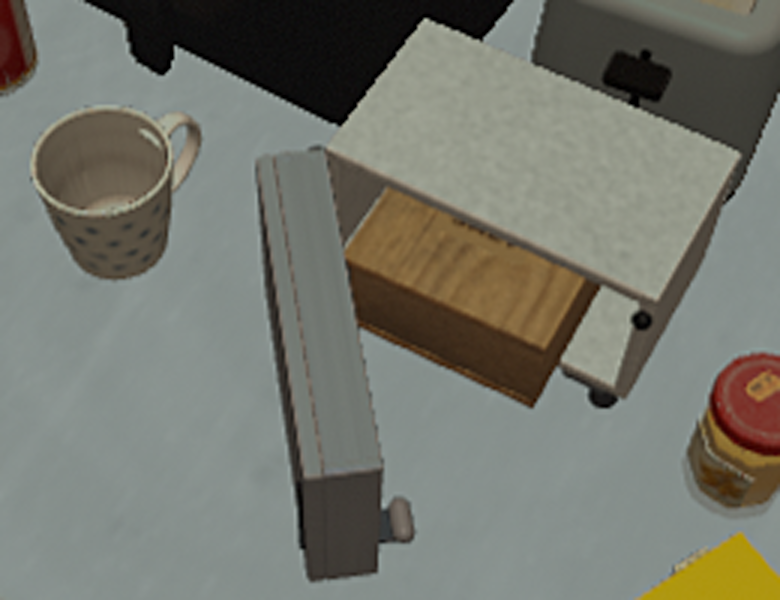

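Run:
```python
from h import *
t=load('top',0);s=load('scene',0)
T=lambda L:[(200+u/3.2,135+v/3.2) for u,v in L]; S=lambda L:[(200+u/3,120+v/3) for u,v in L]
cr=np.array([[63,110],[63,-110],[-63,-110],[-63,110]])/1e3
pt=np.array(T([(315,30),(643,50),(637,228),(302,203)]));ps=np.array(S([(426,20),(742,153),(657,302),(327,150)]))
def W(p,q,z):
    c,n=np.cos(p[2]),np.sin(p[2]); q=np.atleast_2d(q); return np.c_[p[0]+c*q[:,0]-n*q[:,1],p[1]+n*q[:,0]+c*q[:,1],np.full(len(q),z)]
f=lambda p:np.r_[(proj(t,W(p,cr,.15))-pt).ravel(),(proj(s,W(p,cr,.15))-ps).ravel()]
r=least_squares(f,[.64,-.04,0],loss='soft_l1');p=r.x;print('cup',p,f(p).round(1))
c,n=np.cos(p[2]),np.sin(p[2]);inv=lambda X:np.c_[(X[:,0]-p[0])*c+(X[:,1]-p[1])*n,-(X[:,0]-p[0])*n+(X[:,1]-p[1])*c]
for nm,cam,L in(('T',t,T([(362,298),(563,303)])),('S',s,S([(345,260),(548,348)]))):
    X=np.array([atz(cam,q,.131) for q in L]);print('lid',nm,X.round(3).tolist(),inv(X).round(3).tolist())
for nm,cam,L in(('T',t,T([(250,242),(437,513),(303,208),(498,476)])),('S',s,S([(258,158),(304,475),(325,150),(383,465)]))):
    X=np.array([atz(cam,q,.15) for q in L]);print('door',nm,X.round(3).tolist(),inv(X).round(3).tolist())
    I=inv(X);print(np.arctan2(-(I[1]-I[0])[0],-(I[1]-I[0])[1]),np.arctan2(-(I[3]-I[2])[0],-(I[3]-I[2])[1]))
print('mug rim',[atz(t,q,.093).round(3) for q in T([(85,275),(125,190)])],'jar',atz(t,T([(742,253)])[0],.1),'hinge',W(p,[-.063,.11],.08))
```

```text
cup [ 0.63813579 -0.03935828 -0.03286568] [ 0.2 -1.   0.6 -0.6  0.8 -0.8 -0.5 -0.1 -1.  -0.2  0.   0.7  0.1  0.9
 -1.4  0.1]
lid T [[0.522, 0.031, 0.131], [0.523, -0.1, 0.131]] [[-0.119, 0.066], [-0.113, -0.064]]
lid S [[0.526, 0.029, 0.131], [0.527, -0.102, 0.131]] [[-0.114, 0.064], [-0.109, -0.066]]
door T [[0.551, 0.104, 0.15], [0.378, -0.021, 0.15], [0.575, 0.071, 0.15], [0.403, -0.059, 0.15]] [[-0.092, 0.14], [-0.261, 0.009], [-0.066, 0.108], [-0.235, -0.027]]
0.910508865696778 0.8946974766538681
door S [[0.555, 0.104, 0.15], [0.382, -0.025, 0.15], [0.58, 0.071, 0.15], [0.407, -0.058, 0.15]] [[-0.088, 0.14], [-0.256, 0.006], [-0.062, 0.109], [-0.23, -0.027]]
0.8971657801150462 0.8916173411462006
mug rim [array([0.543, 0.218, 0.093]), array([0.605, 0.196, 0.093])] jar [ 0.5730292  -0.22287556  0.1       ] hinge [[0.57878438 0.07265248 0.08      ]]
```

Wooden box confirmed: wood lid front at scene crop (345,260)–(548,348), in the cupboard. It sticks out about 51 mm and the door angle is about 0.90. The sizes fit: the lid measures 131 mm wide and the roof fit residual is about 1 px. Now I move over to in front of the box with the fingers shut.

Emit:
servo_tool(plan=[{"x": -0.032,"y": -0.0178,"z": -0.005},{"x": -0.032,"y": -0.0178,"z": -0.005},{"x": -0.032,"y": -0.0178,"z": -0.005},{"x": -0.032,"y": -0.0178,"z": -0.005},{"x": -0.032,"y": -0.0178,"z": -0.005},{"x": -0.032,"y": -0.0178,"z": -0.005},{"x": -0.032,"y": -0.0178,"z": -0.005},{"x": -0.032,"y": -0.0178,"z": -0.005},{"x": -0.032,"y": -0.0178,"z": -0.005},{"x": -0.032,"y": -0.0178,"z": -0.005},{"x": -0.0156,"y": -0.0359},{"x": -0.0156,"y": -0.0359},{"x": -0.0156,"y": -0.0359},{"x": -0.0156,"y": -0.0359},{"x": -0.0156,"y": -0.0359},{"x": -0.0156,"y": -0.0359},{"x": -0.0156,"y": -0.0359},{"x": -0.0156,"y": -0.0359},{"x": -0.0156,"y": -0.0359},{"x": -0.0156,"y": -0.0359}], claw=0, newtons=20)

```text
validation failed for argument at $.pl...
```

Emit:
servo_tool(plan=[{"rz": -5.3},{"rz": -5.3},{"rz": -5.4},{},{}])

```text
validation failed for argument at $.pl...
```

Both were refused, so I'll probe the format with a row that gives all six values.

Emit:
servo_tool(plan=[{"x": 0.0,"y": 0.0,"z": -0.005,"rx": 0.0,"ry": 0.0,"rz": 0.0}], claw=0, newtons=20)

```text
clock: 0.18
eef_pos: [0.1996, 0.6172, 0.2028]
tcp_rot: [-0.489, -3.103, 0.006]
contact_force: [-0.3, -0.2, 0.1]
grip_width: 0.963
finger_force: 0.0
```

All six values are needed in each row.

Emit:
servo_tool(plan=[{"x": -0.032,"y": -0.0178,"z": -0.005,"rx": 0,"ry": 0,"rz": 0},{"x": -0.032,"y": -0.0178,"z": -0.005,"rx": 0,"ry": 0,"rz": 0},{"x": -0.032,"y": -0.0178,"z": -0.005,"rx": 0,"ry": 0,"rz": 0},{"x": -0.032,"y": -0.0178,"z": -0.005,"rx": 0,"ry": 0,"rz": 0},{"x": -0.032,"y": -0.0178,"z": -0.005,"rx": 0,"ry": 0,"rz": 0},{"x": -0.032,"y": -0.0178,"z": -0.005,"rx": 0,"ry": 0,"rz": 0},{"x": -0.032,"y": -0.0178,"z": -0.005,"rx": 0,"ry": 0,"rz": 0},{"x": -0.032,"y": -0.0178,"z": -0.005,"rx": 0,"ry": 0,"rz": 0},{"x": -0.032,"y": -0.0178,"z": -0.005,"rx": 0,"ry": 0,"rz": 0},{"x": -0.032,"y": -0.0178,"z": -0.005,"rx": 0,"ry": 0,"rz": 0},{"x": -0.0156,"y": -0.0359,"z": 0,"rx": 0,"ry": 0,"rz": 0},{"x": -0.0156,"y": -0.0359,"z": 0,"rx": 0,"ry": 0,"rz": 0},{"x": -0.0156,"y": -0.0359,"z": 0,"rx": 0,"ry": 0,"rz": 0},{"x": -0.0156,"y": -0.0359,"z": 0,"rx": 0,"ry": 0,"rz": 0},{"x": -0.0156,"y": -0.0359,"z": 0,"rx": 0,"ry": 0,"rz": 0},{"x": -0.0156,"y": -0.0359,"z": 0,"rx": 0,"ry": 0,"rz": 0},{"x": -0.0156,"y": -0.0359,"z": 0,"rx": 0,"ry": 0,"rz": 0},{"x": -0.0156,"y": -0.0359,"z": 0,"rx": 0,"ry": 0,"rz": 0},{"x": -0.0156,"y": -0.0359,"z": 0,"rx": 0,"ry": 0,"rz": 0},{"x": -0.0156,"y": -0.0359,"z": 0,"rx": 0,"ry": 0,"rz": 0}])

```text
clock: 1.85
eef_pos: [0.4875, -0.0408, 0.255]
tcp_rot: [0.489, 3.103, 0.0]
contact_force: [1.1, 0.2, -0.7]
grip_width: 0.006
finger_force: 0.0
```

Emit:
servo_tool(plan=[{"x": 0,"y": 0,"z": 0,"rx": 0,"ry": 0,"rz": -5.3},{"x": 0,"y": 0,"z": 0,"rx": 0,"ry": 0,"rz": -5.3},{"x": 0,"y": 0,"z": 0,"rx": 0,"ry": 0,"rz": -5.4},{"x": 0,"y": 0,"z": 0,"rx": 0,"ry": 0,"rz": 0},{"x": 0,"y": 0,"z": 0,"rx": 0,"ry": 0,"rz": 0}])

```text
clock: 2.27
eef_pos: [0.4876, -0.039, 0.2546]
tcp_rot: [0.057, 3.141, 0.0]
contact_force: [-0.0, 1.2, -0.2]
grip_width: 0.004
finger_force: 0.0
```

Emit:
servo_tool(plan=[{"x": 0,"y": 0,"z": 0.021,"rx": 0,"ry": 0,"rz": 0},{"x": 0,"y": 0,"z": 0.021,"rx": 0,"ry": 0,"rz": 0},{"x": 0,"y": 0,"z": 0.021,"rx": 0,"ry": 0,"rz": 0},{"x": 0,"y": 0,"z": 0.021,"rx": 0,"ry": 0,"rz": 0},{"x": 0,"y": 0,"z": 0.021,"rx": 0,"ry": 0,"rz": 0},{"x": 0,"y": 0,"z": 0.021,"rx": 0,"ry": 0,"rz": 0},{"x": 0,"y": 0,"z": 0.02,"rx": 0,"ry": 0,"rz": 0},{"x": 0,"y": 0,"z": 0,"rx": 0,"ry": 0,"rz": 0}])

```text
clock: 2.93
eef_pos: [0.485, -0.0384, 0.1054]
tcp_rot: [-0.054, -3.134, -0.0]
contact_force: [-1.3, -0.6, -0.9]
grip_width: 0.004
finger_force: 0.0
```

Emit:
servo_tool(plan=[{"x": -0.005,"y": 0,"z": 0,"rx": 0,"ry": 0,"rz": 0},{"x": -0.005,"y": 0,"z": 0,"rx": 0,"ry": 0,"rz": 0},{"x": -0.005,"y": 0,"z": 0,"rx": 0,"ry": 0,"rz": 0},{"x": -0.005,"y": 0,"z": 0,"rx": 0,"ry": 0,"rz": 0},{"x": -0.005,"y": 0,"z": 0,"rx": 0,"ry": 0,"rz": 0},{"x": -0.005,"y": 0,"z": 0,"rx": 0,"ry": 0,"rz": 0},{"x": -0.005,"y": 0,"z": 0,"rx": 0,"ry": 0,"rz": 0},{"x": -0.005,"y": 0,"z": 0,"rx": 0,"ry": 0,"rz": 0}])

```text
clock: 3.6
eef_pos: [0.5193, -0.0403, 0.1079]
tcp_rot: [-0.053, -3.122, -0.001]
contact_force: [-15.0, -0.0, 14.7]
grip_width: 0.008
finger_force: 7.7
```

Run:
```python
from workcell import robot, eyes
import cv2,numpy as np,pickle
im=[]
for n,b in(('top',(160,270,260,420)),('scene',(120,280,270,460))):
    c=eyes.read_camera(n); pickle.dump(c,open(f'{n}1.pkl','wb'));p=c['pixels'][b[0]:b[1],b[2]:b[3]]
    im.append(cv2.resize(p,(400,int(400*p.shape[0]/p.shape[1])),interpolation=cv2.INTER_CUBIC)[:300])
h=max(i.shape[0] for i in im);im=[np.pad(i,((0,h-i.shape[0]),(0,0),(0,0))) for i in im]
cv2.imwrite('pics/p1.png',cv2.cvtColor(np.hstack(im),cv2.COLOR_RGB2BGR))
s=robot.state();print(s['contact_force'],s['eef_pos'],s['wrist_torque'])
```

```text
[-10.08083782   0.14240815   7.5460985 ] [ 0.52152627 -0.04045831  0.10787018] [0.04550836 2.20781627 0.0526572 ]
```

View pics/p1.png

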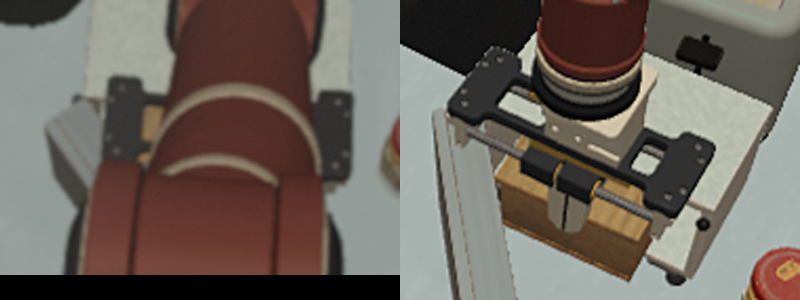

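The top view is hidden by the arm. In the scene view the fingers are on the lid front at about (570,200) of the combined picture, clear of the door top, and the box looks level. The upward force hints at some tipping tendency, so I'll advance slowly and watch the force.

Emit:
servo_tool(plan=[{"x": -0.0015,"y": 0,"z": 0,"rx": 0,"ry": 0,"rz": 0},{"x": -0.0015,"y": 0,"z": 0,"rx": 0,"ry": 0,"rz": 0},{"x": -0.0015,"y": 0,"z": 0,"rx": 0,"ry": 0,"rz": 0},{"x": -0.0015,"y": 0,"z": 0,"rx": 0,"ry": 0,"rz": 0},{"x": 0,"y": 0,"z": 0,"rx": 0,"ry": 0,"rz": 0}])

```text
clock: 4.12
eef_pos: [0.5264, -0.0408, 0.1079]
tcp_rot: [-0.053, -3.126, -0.0]
contact_force: [-8.6, -0.4, 6.1]
grip_width: 0.003
finger_force: 4.5
```

Run:
```python
from workcell import eyes
from h import *
c=eyes.read_camera('scene');pickle.dump(c,open('scene2.pkl','wb'))
b=lambda p:cv2.cvtColor(cv2.resize(p[180:262,300:420],None,fx=6.6,fy=6.6,interpolation=cv2.INTER_CUBIC)[:540],cv2.COLOR_RGB2BGR)
a=b(c['pixels'])
# overlay predicted level box (origin x from lid front -.0985) in orange, tilted .12 in green
p=[.6381,-.0394,-.0329]
for tilt,col in((0,(0,0,255)),(.12,(0,255,0))):
    L=np.array([[-62,-67,85],[-62,67,85],[-53,-64,0],[-53,64,0],[-62,-67,76]])/1e3
    L=L+[-.0425,0,.046] if 0 else L
    # tilt about rear bottom edge x=+53
    q=L-[.053,0,0];ct,st=np.cos(tilt),np.sin(tilt);q=np.c_[q[:,0]*ct+q[:,2]*st,q[:,1],-q[:,0]*st+q[:,2]*ct]+[.053,0,.046]
    lf=q[0,0];q[:,0]+=-.1045-lf
    cc,n=np.cos(p[2]),np.sin(p[2]);Wd=np.c_[p[0]+cc*q[:,0]-n*q[:,1],p[1]+n*q[:,0]+cc*q[:,1],q[:,2]]
    for u,v in (proj(c,Wd)-[300,180])*6.6: cv2.circle(a,(int(u),int(v)),5,col,1)
cv2.imwrite('pics/p2.png',a)
```

```text
(no output)
```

View pics/p2.png

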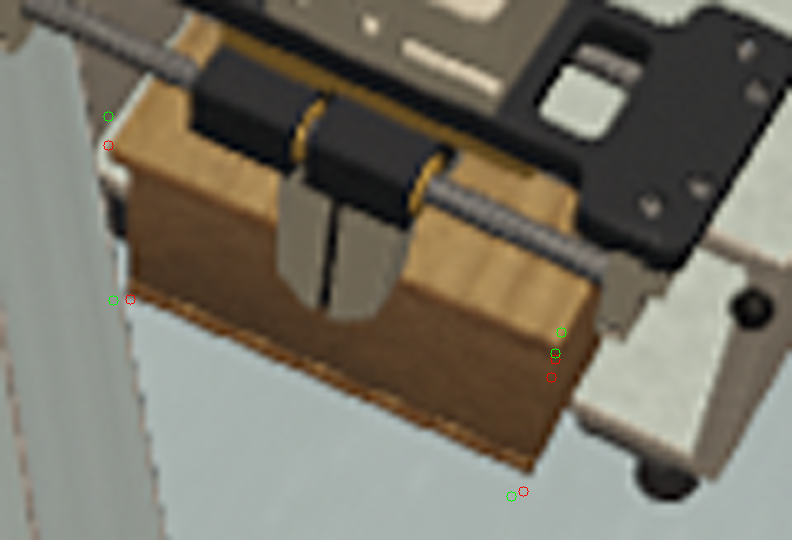

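The box is level: its left corners lie on the level model's (112,150) and (130,295). It is slightly yawed, with the right side deeper. Pushing works, so I continue.

Emit:
servo_tool(plan=[{"x": -0.0025,"y": 0,"z": 0,"rx": 0,"ry": 0,"rz": 0},{"x": -0.0025,"y": 0,"z": 0,"rx": 0,"ry": 0,"rz": 0},{"x": -0.0025,"y": 0,"z": 0,"rx": 0,"ry": 0,"rz": 0},{"x": -0.0025,"y": 0,"z": 0,"rx": 0,"ry": 0,"rz": 0},{"x": -0.0025,"y": 0,"z": 0,"rx": 0,"ry": 0,"rz": 0},{"x": -0.0025,"y": 0,"z": 0,"rx": 0,"ry": 0,"rz": 0},{"x": -0.0025,"y": 0,"z": 0,"rx": 0,"ry": 0,"rz": 0},{"x": -0.0025,"y": 0,"z": 0,"rx": 0,"ry": 0,"rz": 0},{"x": -0.0025,"y": 0,"z": 0,"rx": 0,"ry": 0,"rz": 0},{"x": -0.0025,"y": 0,"z": 0,"rx": 0,"ry": 0,"rz": 0}])

```text
clock: 5.0
eef_pos: [0.5517, -0.0417, 0.1079]
tcp_rot: [-0.053, -3.126, -0.0]
contact_force: [-10.5, -1.1, 8.8]
grip_width: 0.004
finger_force: 5.5
```

Emit:
servo_tool(plan=[{"x": -0.0015,"y": 0,"z": 0,"rx": 0,"ry": 0,"rz": 0},{"x": -0.0015,"y": 0,"z": 0,"rx": 0,"ry": 0,"rz": 0},{"x": -0.0015,"y": 0,"z": 0,"rx": 0,"ry": 0,"rz": 0},{"x": -0.0015,"y": 0,"z": 0,"rx": 0,"ry": 0,"rz": 0}])

```text
clock: 5.33
eef_pos: [0.5577, -0.0419, 0.1079]
tcp_rot: [-0.053, -3.126, -0.0]
contact_force: [-10.4, 0.3, 8.3]
grip_width: 0.005
finger_force: 5.5
```

Still sliding. I creep on in 1 mm rows until it touches the wall.

Emit:
servo_tool(plan=[{"x": -0.001,"y": 0,"z": 0,"rx": 0,"ry": 0,"rz": 0},{"x": -0.001,"y": 0,"z": 0,"rx": 0,"ry": 0,"rz": 0},{"x": -0.001,"y": 0,"z": 0,"rx": 0,"ry": 0,"rz": 0}])

```text
clock: 5.58
eef_pos: [0.5607, -0.042, 0.1079]
tcp_rot: [-0.053, -3.126, -0.0]
contact_force: [-11.6, -0.3, 9.1]
grip_width: 0.01
finger_force: 6.4
```

Emit:
servo_tool(plan=[{"x": -0.001,"y": 0,"z": 0,"rx": 0,"ry": 0,"rz": 0},{"x": -0.001,"y": 0,"z": 0,"rx": 0,"ry": 0,"rz": 0}])

```text
clock: 5.75
eef_pos: [0.5607, -0.042, 0.1078]
tcp_rot: [-0.053, -3.121, -0.0]
contact_force: [-14.4, 0.1, 13.1]
grip_width: 0.006
finger_force: 7.9
```

Emit:
servo_tool(plan=[{"x": -0.001,"y": 0,"z": 0,"rx": 0,"ry": 0,"rz": 0},{"x": -0.001,"y": 0,"z": 0,"rx": 0,"ry": 0,"rz": 0}])

```text
clock: 5.92
eef_pos: [0.5607, -0.042, 0.1078]
tcp_rot: [-0.053, -3.117, -0.001]
contact_force: [-18.0, 1.3, 15.7]
grip_width: 0.005
finger_force: 9.6
```

Contact with the back wall: the TCP has stopped at 0.5607 and the force is climbing. I hold briefly, then back off and rise.

Emit:
servo_tool(plan=[{"x": -0.001,"y": 0,"z": 0,"rx": 0,"ry": 0,"rz": 0},{"x": 0,"y": 0,"z": 0,"rx": 0,"ry": 0,"rz": 0},{"x": 0,"y": 0,"z": 0,"rx": 0,"ry": 0,"rz": 0},{"x": 0.003,"y": 0,"z": 0,"rx": 0,"ry": 0,"rz": 0},{"x": 0.003,"y": 0,"z": 0,"rx": 0,"ry": 0,"rz": 0},{"x": 0.006,"y": 0,"z": 0,"rx": 0,"ry": 0,"rz": 0},{"x": 0.012,"y": 0,"z": 0,"rx": 0,"ry": 0,"rz": 0},{"x": 0.012,"y": 0,"z": 0,"rx": 0,"ry": 0,"rz": 0},{"x": 0,"y": 0,"z": -0.02,"rx": 0,"ry": 0,"rz": 0},{"x": 0,"y": 0,"z": -0.025,"rx": 0,"ry": 0,"rz": 0},{"x": 0,"y": 0,"z": -0.025,"rx": 0,"ry": 0,"rz": 0},{"x": 0,"y": 0,"z": -0.025,"rx": 0,"ry": 0,"rz": 0},{"x": 0,"y": 0,"z": -0.025,"rx": 0,"ry": 0,"rz": 0},{"x": 0,"y": 0,"z": 0,"rx": 0,"ry": 0,"rz": 0}])

```text
clock: 7.08
eef_pos: [0.5408, -0.0409, 0.2339]
tcp_rot: [0.053, 3.129, -0.0]
contact_force: [1.1, -0.8, 0.5]
grip_width: 0.005
finger_force: 0.0
```

Emit:
servo_tool(plan=[{"x": 0.0214,"y": 0.0198,"z": 0,"rx": 0,"ry": 0,"rz": 0},{"x": 0.0214,"y": 0.0198,"z": 0,"rx": 0,"ry": 0,"rz": 0},{"x": 0.0214,"y": 0.0198,"z": 0,"rx": 0,"ry": 0,"rz": 0},{"x": 0.0214,"y": 0.0198,"z": 0,"rx": 0,"ry": 0,"rz": 0},{"x": 0.0214,"y": 0.0198,"z": 0,"rx": 0,"ry": 0,"rz": 0},{"x": 0,"y": 0,"z": 0,"rx": 0,"ry": 0,"rz": 5.15},{"x": 0,"y": 0,"z": 0,"rx": 0,"ry": 0,"rz": 5.15},{"x": 0,"y": 0,"z": 0,"rx": 0,"ry": 0,"rz": 5.15},{"x": 0,"y": 0,"z": 0,"rx": 0,"ry": 0,"rz": 5.15},{"x": 0,"y": 0,"z": 0,"rx": 0,"ry": 0,"rz": 5.15},{"x": 0,"y": 0,"z": 0,"rx": 0,"ry": 0,"rz": 5.15},{"x": 0,"y": 0,"z": 0,"rx": 0,"ry": 0,"rz": 5.15},{"x": 0,"y": 0,"z": 0,"rx": 0,"ry": 0,"rz": 5.15},{"x": 0,"y": 0,"z": 0,"rx": 0,"ry": 0,"rz": 5.15},{"x": 0,"y": 0,"z": 0,"rx": 0,"ry": 0,"rz": 5.15},{"x": 0,"y": 0,"z": 0,"rx": 0,"ry": 0,"rz": 0}])

```text
clock: 8.42
eef_pos: [0.4333, 0.0621, 0.2281]
tcp_rot: [1.414, 2.805, 0.0]
contact_force: [-0.2, 0.1, -0.7]
grip_width: 0.007
finger_force: 0.0
```

Run:
```python
from workcell import eyes
from h import *
c=eyes.read_camera('scene');pickle.dump(c,open('scene3.pkl','wb'))
cv2.imwrite('pics/p3.png',cv2.cvtColor(cv2.resize(c['pixels'][120:320,200:460],None,fx=3,fy=3,interpolation=cv2.INTER_CUBIC),cv2.COLOR_RGB2BGR))
```

```text
(no output)
```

View pics/p3.png

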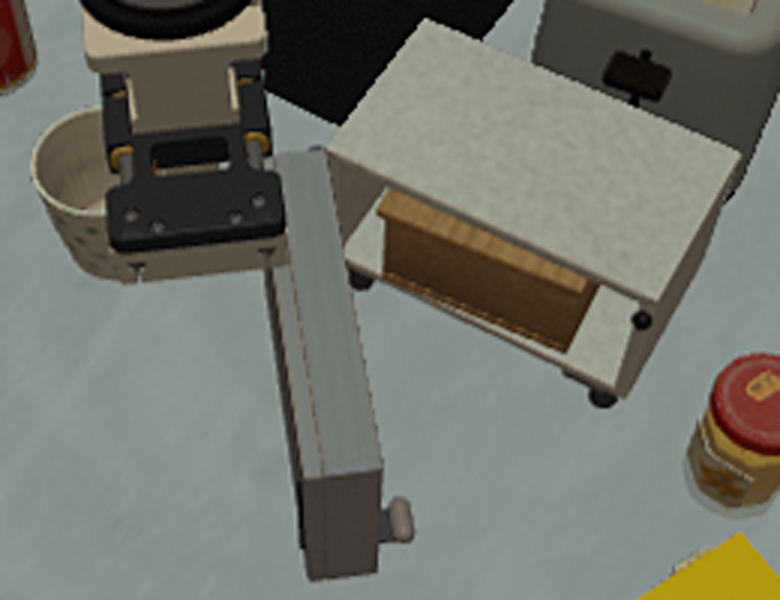

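The box now sits in the cupboard, with its lid front from crop (378,210) to (585,292). The door is unmoved, and mug and jar are in place. I check the numbers and lower beside the door.

Run:
```python
from h import *
c=load('scene',3);p=[.6381,-.0394,-.0329]
for u,v in((378,210),(585,292)):
    X=atz(c,(200+u/3,120+v/3),.131)[:2]-p[:2];print((X[0]*np.cos(p[2])+X[1]*np.sin(p[2])+.062).round(4))
```

```text
-0.0104
-0.0009
```

Emit:
servo_tool(plan=[{"x": 0,"y": 0,"z": 0.02,"rx": 0,"ry": 0,"rz": 0},{"x": 0,"y": 0,"z": 0.02,"rx": 0,"ry": 0,"rz": 0},{"x": 0,"y": 0,"z": 0.02,"rx": 0,"ry": 0,"rz": 0},{"x": 0,"y": 0,"z": 0.02,"rx": 0,"ry": 0,"rz": 0},{"x": 0,"y": 0,"z": 0.02,"rx": 0,"ry": 0,"rz": 0},{"x": 0,"y": 0,"z": 0.02,"rx": 0,"ry": 0,"rz": 0},{"x": 0,"y": 0,"z": 0,"rx": 0,"ry": 0,"rz": 0}])

```text
clock: 9.05
eef_pos: [0.4307, 0.0616, 0.1056]
tcp_rot: [-1.407, -2.803, 0.007]
contact_force: [-0.1, -0.2, 0.1]
grip_width: 0.005
finger_force: 0.0
```

The box centre is at about -0.006 in the cupboard frame, so it is home. Now I approach the door face.

Emit:
servo_tool(plan=[{"x": -0.008,"y": 0,"z": 0,"rx": 0,"ry": 0,"rz": 0},{"x": -0.008,"y": 0,"z": 0,"rx": 0,"ry": 0,"rz": 0},{"x": -0.006,"y": 0,"z": 0,"rx": 0,"ry": 0,"rz": 0},{"x": -0.003,"y": 0,"z": 0,"rx": 0,"ry": 0,"rz": 0},{"x": -0.002,"y": 0,"z": 0,"rx": 0,"ry": 0,"rz": 0},{"x": 0,"y": 0,"z": 0,"rx": 0,"ry": 0,"rz": 0}])

```text
clock: 9.55
eef_pos: [0.4498, 0.0397, 0.1091]
tcp_rot: [1.413, 2.805, 0.001]
contact_force: [0.1, -0.3, -0.1]
grip_width: 0.007
finger_force: 0.0
```

Emit:
servo_tool(plan=[{"x": -0.0022,"y": -0.0009,"z": 0,"rx": 0,"ry": 0,"rz": -1},{"x": -0.0044,"y": -0.0017,"z": 0,"rx": 0,"ry": 0,"rz": -2},{"x": -0.0067,"y": -0.0025,"z": 0,"rx": 0,"ry": 0,"rz": -3},{"x": -0.0067,"y": -0.0025,"z": 0,"rx": 0,"ry": 0,"rz": -3}])

```text
clock: 9.88
eef_pos: [0.4559, 0.0205, 0.1085]
tcp_rot: [-1.18, -2.911, -0.0]
contact_force: [-0.7, 0.4, 0.3]
grip_width: 0.005
finger_force: 0.2
```

Light contact, so I swing on along the arc.

Emit:
servo_tool(plan=[{"x": -0.0067,"y": -0.0025,"z": 0,"rx": 0,"ry": 0,"rz": -3},{"x": -0.0067,"y": -0.0025,"z": 0,"rx": 0,"ry": 0,"rz": -3},{"x": -0.0067,"y": -0.0025,"z": 0,"rx": 0,"ry": 0,"rz": -3},{"x": -0.0067,"y": -0.0025,"z": 0,"rx": 0,"ry": 0,"rz": -3},{"x": -0.0067,"y": -0.0025,"z": 0,"rx": 0,"ry": 0,"rz": -3},{"x": -0.0067,"y": -0.0025,"z": 0,"rx": 0,"ry": 0,"rz": -3},{"x": -0.0067,"y": -0.0025,"z": 0,"rx": 0,"ry": 0,"rz": -3},{"x": -0.0067,"y": -0.0025,"z": 0,"rx": 0,"ry": 0,"rz": -3},{"x": -0.0044,"y": -0.0017,"z": 0,"rx": 0,"ry": 0,"rz": -2},{"x": -0.0022,"y": -0.0009,"z": 0,"rx": 0,"ry": 0,"rz": -1},{"x": 0,"y": 0,"z": 0,"rx": 0,"ry": 0,"rz": 0}])

```text
clock: 10.8
eef_pos: [0.4947, -0.0312, 0.1085]
tcp_rot: [0.476, 3.105, -0.0]
contact_force: [-0.1, 0.1, -1.0]
grip_width: 0.003
finger_force: 0.0
```

The door is at about 0.27 rad. I back off, shift to 170 mm from the hinge, touch again and swing on slowly.

Emit:
servo_tool(plan=[{"x": 0.01,"y": 0,"z": 0,"rx": 0,"ry": 0,"rz": 0},{"x": 0,"y": -0.023,"z": 0,"rx": 0,"ry": 0,"rz": 0},{"x": 0,"y": -0.023,"z": 0,"rx": 0,"ry": 0,"rz": 0},{"x": -0.005,"y": 0,"z": 0,"rx": 0,"ry": 0,"rz": 0},{"x": -0.004,"y": 0,"z": 0,"rx": 0,"ry": 0,"rz": 0},{"x": 0,"y": 0,"z": 0,"rx": 0,"ry": 0,"rz": 0}])

```text
clock: 11.3
eef_pos: [0.481, -0.0739, 0.1086]
tcp_rot: [0.475, 3.104, 0.001]
contact_force: [-0.5, 0.7, 0.3]
grip_width: 0.005
finger_force: 0.0
```

Emit:
servo_tool(plan=[{"x": -0.003,"y": -0.0008,"z": 0,"rx": 0,"ry": 0,"rz": -1},{"x": -0.003,"y": -0.0008,"z": 0,"rx": 0,"ry": 0,"rz": -1},{"x": -0.003,"y": -0.0008,"z": 0,"rx": 0,"ry": 0,"rz": -1},{"x": -0.003,"y": -0.0008,"z": 0,"rx": 0,"ry": 0,"rz": -1},{"x": -0.003,"y": -0.0008,"z": 0,"rx": 0,"ry": 0,"rz": -1},{"x": -0.003,"y": -0.0008,"z": 0,"rx": 0,"ry": 0,"rz": -1},{"x": -0.003,"y": -0.0008,"z": 0,"rx": 0,"ry": 0,"rz": -1},{"x": -0.003,"y": -0.0008,"z": 0,"rx": 0,"ry": 0,"rz": -1},{"x": -0.003,"y": -0.0008,"z": 0,"rx": 0,"ry": 0,"rz": -1},{"x": 0,"y": 0,"z": 0,"rx": 0,"ry": 0,"rz": 0}])

```text
clock: 12.13
eef_pos: [0.5052, -0.0882, 0.1085]
tcp_rot: [0.23, 3.132, -0.0]
contact_force: [-0.3, 0.3, 0.1]
grip_width: 0.003
finger_force: 0.0
```

Emit:
servo_tool(plan=[{"x": -0.0015,"y": -0.0004,"z": 0,"rx": 0,"ry": 0,"rz": -0.5},{"x": -0.0015,"y": -0.0004,"z": 0,"rx": 0,"ry": 0,"rz": -0.5},{"x": -0.0015,"y": -0.0004,"z": 0,"rx": 0,"ry": 0,"rz": -0.5},{"x": -0.0015,"y": -0.0004,"z": 0,"rx": 0,"ry": 0,"rz": -0.5},{"x": -0.0015,"y": -0.0004,"z": 0,"rx": 0,"ry": 0,"rz": -0.5},{"x": -0.0015,"y": -0.0004,"z": 0,"rx": 0,"ry": 0,"rz": -0.5}])

```text
clock: 12.63
eef_pos: [0.5126, -0.0912, 0.1084]
tcp_rot: [-0.147, -3.137, 0.0]
contact_force: [-2.1, 0.5, 1.8]
grip_width: 0.007
finger_force: 1.4
```

Emit:
servo_tool(plan=[{"x": -0.0015,"y": -0.0004,"z": 0,"rx": 0,"ry": 0,"rz": -0.5},{"x": -0.0015,"y": -0.0004,"z": 0,"rx": 0,"ry": 0,"rz": -0.5},{"x": -0.0015,"y": -0.0004,"z": 0,"rx": 0,"ry": 0,"rz": -0.5}])

```text
clock: 12.88
eef_pos: [0.5127, -0.0917, 0.1081]
tcp_rot: [-0.106, -3.13, -0.002]
contact_force: [-10.1, 3.5, 8.7]
grip_width: 0.005
finger_force: 5.1
```

The catch resists at about 0.07 rad with 10 N. I press on in small steps.

Emit:
servo_tool(plan=[{"x": -0.001,"y": 0,"z": 0,"rx": 0,"ry": 0,"rz": 0},{"x": -0.001,"y": 0,"z": 0,"rx": 0,"ry": 0,"rz": 0}])

```text
clock: 13.05
eef_pos: [0.5135, -0.0921, 0.1081]
tcp_rot: [-0.107, -3.127, -0.002]
contact_force: [-10.8, 0.5, 8.6]
grip_width: 0.007
finger_force: 5.2
```

Emit:
servo_tool(plan=[{"x": -0.001,"y": 0,"z": 0,"rx": 0,"ry": 0,"rz": 0},{"x": -0.001,"y": 0,"z": 0,"rx": 0,"ry": 0,"rz": 0}])

```text
clock: 13.22
eef_pos: [0.5159, -0.0928, 0.1081]
tcp_rot: [-0.108, -3.128, -0.0]
contact_force: [-9.3, 0.1, 5.8]
grip_width: 0.006
finger_force: 4.4
```

Emit:
servo_tool(plan=[{"x": -0.001,"y": 0,"z": 0,"rx": 0,"ry": 0,"rz": 0},{"x": -0.001,"y": 0,"z": 0,"rx": 0,"ry": 0,"rz": 0}])

```text
clock: 13.38
eef_pos: [0.5187, -0.0937, 0.108]
tcp_rot: [-0.107, -3.13, 0.001]
contact_force: [-6.7, -1.2, 5.5]
grip_width: 0.004
finger_force: 3.8
```

Emit:
servo_tool(plan=[{"x": -0.001,"y": 0,"z": 0,"rx": 0,"ry": 0,"rz": 0},{"x": -0.001,"y": 0,"z": 0,"rx": 0,"ry": 0,"rz": 0}])

```text
clock: 13.55
eef_pos: [0.522, -0.0947, 0.1081]
tcp_rot: [-0.108, -3.133, 0.003]
contact_force: [-4.5, -2.2, 2.1]
grip_width: -0.0
finger_force: 2.1
```

Emit:
servo_tool(plan=[{"x": -0.001,"y": 0,"z": 0,"rx": 0,"ry": 0,"rz": 0}])

```text
clock: 13.63
eef_pos: [0.5239, -0.095, 0.108]
tcp_rot: [-0.108, -3.135, 0.003]
contact_force: [-8.3, -2.7, 3.9]
grip_width: 0.005
finger_force: 3.5
```

Emit:
servo_tool(plan=[{"x": -0.001,"y": 0,"z": 0,"rx": 0,"ry": 0,"rz": 0},{"x": -0.001,"y": 0,"z": 0,"rx": 0,"ry": 0,"rz": 0}])

```text
clock: 13.8
eef_pos: [0.5238, -0.095, 0.108]
tcp_rot: [-0.108, -3.13, 0.003]
contact_force: [-10.1, -1.7, 7.9]
grip_width: 0.006
finger_force: 4.9
```

Emit:
servo_tool(plan=[{"x": -0.001,"y": 0,"z": 0,"rx": 0,"ry": 0,"rz": 0},{"x": 0,"y": 0,"z": 0,"rx": 0,"ry": 0,"rz": 0}])

```text
clock: 13.97
eef_pos: [0.5237, -0.095, 0.108]
tcp_rot: [-0.108, -3.128, 0.003]
contact_force: [-9.1, -1.9, 7.5]
grip_width: 0.009
finger_force: 5.1
```

Emit:
servo_tool(plan=[{"x": -0.001,"y": 0,"z": 0,"rx": 0,"ry": 0,"rz": 0},{"x": -0.001,"y": 0,"z": 0,"rx": 0,"ry": 0,"rz": 0},{"x": -0.001,"y": 0,"z": 0,"rx": 0,"ry": 0,"rz": 0}])

```text
clock: 14.22
eef_pos: [0.5236, -0.095, 0.108]
tcp_rot: [-0.107, -3.121, 0.002]
contact_force: [-16.5, -1.9, 15.1]
grip_width: 0.005
finger_force: 8.4
```

Emit:
servo_tool(plan=[{"x": -0.001,"y": 0,"z": 0,"rx": 0,"ry": 0,"rz": 0},{"x": -0.001,"y": 0,"z": 0,"rx": 0,"ry": 0,"rz": 0},{"x": 0,"y": 0,"z": 0,"rx": 0,"ry": 0,"rz": 0}])

```text
clock: 14.47
eef_pos: [0.5235, -0.095, 0.1079]
tcp_rot: [-0.107, -3.117, 0.002]
contact_force: [-18.4, -1.8, 16.3]
grip_width: 0.005
finger_force: 9.4
```

The door is firm on its stop at 18 N. I retreat, clear the view and look.

Emit:
servo_tool(plan=[{"x": 0.003,"y": 0,"z": 0,"rx": 0,"ry": 0,"rz": 0},{"x": 0.003,"y": 0,"z": 0,"rx": 0,"ry": 0,"rz": 0},{"x": 0.004,"y": 0,"z": 0,"rx": 0,"ry": 0,"rz": 0},{"x": 0.01,"y": 0,"z": 0,"rx": 0,"ry": 0,"rz": 0},{"x": 0.015,"y": 0,"z": 0,"rx": 0,"ry": 0,"rz": 0},{"x": 0.015,"y": 0,"z": 0,"rx": 0,"ry": 0,"rz": 0},{"x": 0,"y": 0,"z": -0.03,"rx": 0,"ry": 0,"rz": 0},{"x": 0,"y": 0,"z": -0.03,"rx": 0,"ry": 0,"rz": 0},{"x": 0,"y": 0,"z": -0.03,"rx": 0,"ry": 0,"rz": 0},{"x": 0,"y": 0,"z": -0.03,"rx": 0,"ry": 0,"rz": 0},{"x": 0,"y": 0.035,"z": 0,"rx": 0,"ry": 0,"rz": 0},{"x": 0,"y": 0.035,"z": 0,"rx": 0,"ry": 0,"rz": 0},{"x": 0,"y": 0.035,"z": 0,"rx": 0,"ry": 0,"rz": 0},{"x": 0,"y": 0.035,"z": 0,"rx": 0,"ry": 0,"rz": 0},{"x": 0,"y": 0.035,"z": 0,"rx": 0,"ry": 0,"rz": 0},{"x": 0,"y": 0.035,"z": 0,"rx": 0,"ry": 0,"rz": 0},{"x": 0,"y": 0.035,"z": 0,"rx": 0,"ry": 0,"rz": 0},{"x": 0,"y": 0,"z": 0,"rx": 0,"ry": 0,"rz": 0}])

```text
clock: 15.97
eef_pos: [0.5013, 0.1651, 0.229]
tcp_rot: [0.086, 3.138, 0.014]
contact_force: [-0.8, 0.2, 0.1]
grip_width: 0.005
finger_force: 0.0
```

Run:
```python
from workcell import eyes
from h import *
c=eyes.read_camera('scene');pickle.dump(c,open('scene4.pkl','wb'))
a=cv2.cvtColor(cv2.resize(c['pixels'][120:320,200:460],None,fx=3,fy=3,interpolation=cv2.INTER_CUBIC),cv2.COLOR_RGB2BGR)
p=[.6381,-.0394,-.0329]
for th,col in((0,(0,0,255)),(.07,(0,255,0))):
    q=np.array([[-.042,-.22],[-.042,0]]);k=-th
    q=np.c_[q[:,0]*np.cos(k)-q[:,1]*np.sin(k)-.063,q[:,0]*np.sin(k)+q[:,1]*np.cos(k)+.11]
    W=np.c_[p[0]+np.cos(p[2])*q[:,0]-np.sin(p[2])*q[:,1],p[1]+np.sin(p[2])*q[:,0]+np.cos(p[2])*q[:,1],[.15,.15]]
    for u,v in (proj(c,W)-[200,120])*3: cv2.circle(a,(int(u),int(v)),4,col,1)
cv2.imwrite('pics/p4.png',a)
```

```text
(no output)
```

View pics/p4.png

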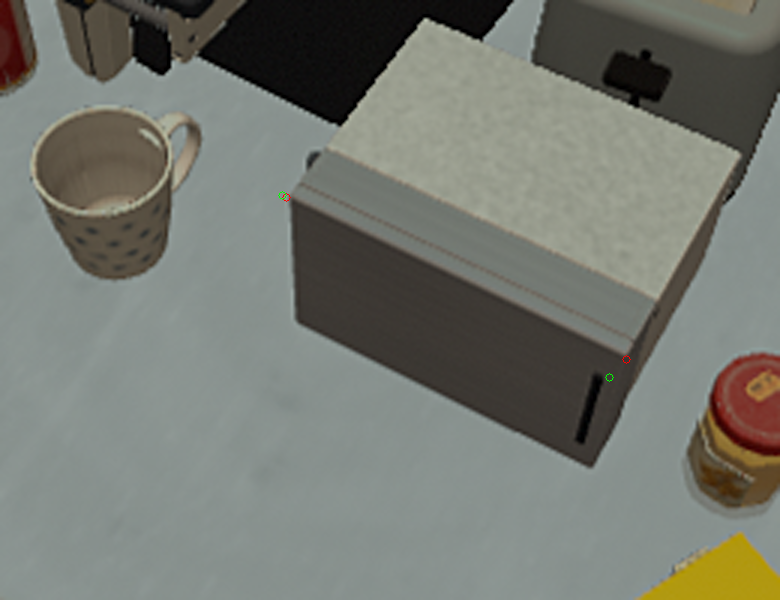

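The door is flush with the cupboard. Its free corner at crop (631,353) matches the shut position, not the ajar one at (609,377). Mug and jar are unmoved, so I hand in.

```bash
python3 -c "
from workcell import hand_in
print(hand_in())"
```

```text
the job is handed in; nothing more can be done
None
```

The salt box is pushed in against the back wall, the door is shut on its catch, the mug and jar look untouched, and the job is handed in; no verdict came back.

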